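# Set up the lit tin display: clip in its price plate, set the dimmer

## Task

Set up the biscuit-tin display on the counter. Lift its spring clip, slide the price plate flat under it up to the stop and lower the clip onto the plate; roll the light's dimmer thumbwheel until its white index points at the seventh stroke of the scale, six clicks up from the lowest; and slide every tin that is there onto a mark of its own under the light bar, filling the marks from the console end without a gap; push the tins along the counter rather than lifting them, as their lids are loose.

Things in the scene. Friction and masses are not known exactly. Their poses are not given: they have to be found in the camera images.
- display: Fixed display unit. Origin on the counter, x to its back, y to the left, z up (mm): wooden console x +-65, y -250 to -94, 32 high; cork mat left of it, level with the counter; rail 16 high behind the marks, front face x 39, to y 244; posts at x 56, y -108 and 215 (left one on a 24 x 28 x 10 foot); light bar on them, x 34 to 66, y -125 to 232, underside 195 high, behind the marks.
- mark1 (a point): Centre of the mark nearest the console, on the counter surface: a black ring 92 mm across on the cork mat. Its axes are those of the display.
- mark2 (a point): Centre of the middle mark, 100 mm to the left of mark1.
- mark3 (a point): Centre of the left mark, 100 mm to the left of mark2.
- seat (a point): Place for the middle of the price plate's underside, on a dark pad on the console's flat deck, 32 mm over the counter; x points to the back, along the plate's long side. The deck ends 42 mm to the right and 57 mm in front of it; the wheel's pocket begins 38 mm to its left. A steel stop 9 mm high stands 51 mm behind it. The lowered clip's jaw bears 8 mm behind it.
- clip_hinge (a point): The middle of the clip's hinge pin, 12 mm above the deck; the pin runs along the display's y axis.
- clip_bar (a point): Middle of the clip's pull bar: black, 9 mm thick, 26 mm long along the display's y axis, on a 14 mm wide stem at the clip's free end. Clip down: 50 mm in front of the hinge pin and 20 mm above it, 32 mm over the deck. Pinch it over its two ends from above and lead it round the hinge. The jaw, a rubber roller 44 mm wide, is right below it.
- clip (a joint): Angle of the steel spring clip, rad: 0 jaw down on the bare deck, about 0.12 with the plate under it, 1.25 fully up (53 mm free under the jaw). Over-centre spring: it stays up once past about 0.65 and snaps down by itself from below that; lifting takes about 2 N at the pull bar.
- wheel_axis (a point): Upright axis of the dimmer thumbwheel at the wheel's mid height. The wheel lies flat, 18 to 30 mm over the counter, 64 mm across over its 36 knurl ridges. Its rim sticks out 15 mm from the console's front face (17 mm in front of the axis), free about 35 degrees either side of the front: an upright fingertip in front of the console, its end low, presses on the rim and rolls it sideways.
- dimmer (a joint): Turn of the thumbwheel, rad: 0 at the lowest of nine clicks, 0.349 (20 deg) a click. Grows counterclockwise from above: front of the rim to the robot's right. Let go, it drops into the nearest click; about 1 N at the rubbery rim moves it. Its white index line points at nine strokes on the console behind it, lowest at the robot's right; the seventh is 2.094.
- card: The price plate: a flat white plate 100 x 54 x 6 mm, 40 g, with a dark band across one end of its face (either end may go under the clip). Origin at the centre of its underside, x along its length, z up.
- tin1: A round biscuit tin with a loose lid and a paper band, 88 mm across, 61 mm high, about 0.35 kg, standing upright. Origin at the centre of its underside, z up. May be absent.
- tin2: A round biscuit tin with a loose lid and a paper band, 88 mm across, 61 mm high, about 0.35 kg, standing upright. Origin at the centre of its underside, z up. May be absent.
- tin3: A round biscuit tin with a loose lid and a paper band, 88 mm across, 61 mm high, about 0.35 kg, standing upright. Origin at the centre of its underside, z up. May be absent.

How it is judged:
On the way, in this order (a step that is already met when the one before it is completed fails the run):
1. the spring clip is up (value of joint clip above 1 rad), for 0.2 s.
2. the price plate lies on its seat with the clip down on it (x of card in the frame of seat between -0.014 and 0.006 m and y of card in the frame of seat between -0.01 and 0.01 m and z of card in the frame of seat between -0.003 and 0.004 m and angle between the x axis of card and the x axis of seat, either way round below 0.15 rad and angle between card's own z axis and vertical below 0.08 rad and value of joint clip between 0.06 and 0.22 rad), for 0.2 s.
At the end, for the whole second after the job is handed in: Plate flat on its seat (at most 14 mm short of its place at the stop, 10 mm to the side, 8 degrees askew), clip down on it; dimmer on the seventh stroke (2.094 rad, within 0.12); every tin present upright and still on the counter, centred within 18 mm of a mark, marks 1 and 2 filled (all of step 2 and contact force between clip and card above 0.3 N and value of joint dimmer between 1.97 and 2.22 rad and horizontal distance between any of tin1, tin2, tin3 and mark1 below 0.018 m and horizontal distance between any of tin1, tin2, tin3 and mark2 below 0.018 m and (horizontal distance between tin1 and mark1 below 0.018 m or horizontal distance between tin1 and mark2 below 0.018 m or horizontal distance between tin1 and mark3 below 0.018 m) and angle between each of tin1, tin2, tin3's own z axis and vertical below 0.1 rad and height (world z) of each of tin1, tin2, tin3 below 0.006 m and linear speed of each of tin1, tin2, tin3 below 0.02 m/s and (horizontal distance between tin2 and mark1 below 0.018 m or horizontal distance between tin2 and mark2 below 0.018 m or horizontal distance between tin2 and mark3 below 0.018 m) and (horizontal distance between tin3 and mark1 below 0.018 m or horizontal distance between tin3 and mark2 below 0.018 m or horizontal distance between tin3 and mark3 below 0.018 m)); the robot touches nothing.
It fails at once if a tin is lifted more than 20 mm (height (world z) of any of tin1, tin2, tin3 above 0.02 m).
It fails at once if a tin is tipped over (angle between any of tin1, tin2, tin3's own z axis and vertical above 0.6 rad).
Of tin1, tin2, tin3 only 2 to 3 are there at a start; the rules pass over those that are not, and their reading is None.
At some moment in a run one of tin1, tin2, tin3 may be knocked a few centimetres aside while the robot is not near it.
Once in a run the grip may slacken for a moment while it holds something.
It also fails if it takes over 210 s, if anything falls off the work surface, if the arm or the gripper's body presses on something with over 40 N, if the wrist force passes 120 N, or if a joint passes its speed limit or range.

## Robot

A 6-joint arm with a two-finger parallel gripper is mounted at the origin on a cart in front of the work surface, level with it; the furniture and walls round the work are solid. World frame = base frame: x ahead of the robot, y to its left, z up, the work surface at z = 0. Lengths are in m, angles in rad, forces in N, time in s.
With the tool pointing down it reaches from about 0.425 to 0.95 m from the base axis. Payload 3.5 kg.
Tool frame: the origin (TCP) lies midway between the tips of the shut fingers; the grasp point (between the pads) lies 19 mm behind it (ctrl.pinch_z is the distance from the TCP to the grasp point, in m); z points along the fingers, y is the line along which they close (so a half turn about z gives the same grasp; the last joint's range is limited). The gripper opens to 85 mm and grips with 20 to 120 N. Pads are 22 mm wide; open, the fingers measure 114 mm over their backs; the gripper's body (76 mm by 85 mm) begins 54 mm behind the grasp point. The pads swing forward as they close: fully open they stand 13 mm farther back than shut.
Start: joints at [-1.385, 0.286, 1.577, -0, 1.279, -0.15], TCP at [0.222, -0.637, 0.231] pointing down, gripper open.
Joint ranges: [-2.77, 2.77], [-0.9, 2.22], [0.21, 2.48], [-1.53, 4.67], [0.24, 2.81], [-2.84, 2.84]. Speed limits (rad/s): [2.79, 2.79, 3.14, 3.14, 3.14, 3.14].

## Interface

Orientations are given as a unit quaternion [x, y, z, w].
In Python, from plant import get_state, viewer, sign_off, ctrl gives the robot as it stands. The module is installed in compiled form; this text tells all that it offers.
- The arm moves only by the shell command python3 -m handwheel 'ROWS' [FORCE]. ROWS is JSON, a list that holds one entry, the list of rows, each a list of 5 numbers: the finger opening in m, from 0 to 0.0854, then the shift along the tool's x, y, z in m, then the turn about the tool's z in degrees. In form: [[[claw, x, y, z, spin], ...]]. A call has 1 to 12 rows; each row shifts and turns the commanded pose from where the row before left it, along the tool's axes as they then stand; what a row does not reach is not made up. A row lasts 1/12 s, in which the tool goes at most 41.7 mm and 7.16 degrees, less where a joint would pass 70% of its speed; a pose out of reach is approached as far as the arm can. A call is refused whole if a number of a shift passes 0.0417 or a number of a turn 7.16, either way. A call with a gripper value outside its range is refused whole. The fingers move at their own pace and stop on an object; FORCE is the grip in N (left out, the last holds). Time passes only in rows, so rows that do not move let the fingers close. It gives the time, the measured TCP pose, the force, the opening and the grip force at its end, in the units of the state.
- get_state(): the state, without advancing time (a new reading comes with each control period).
- viewer.read_camera(name): name is "side" or "top" or "wrist"; returns the picture (480x640x3 uint8, blue, green, red); there is no depth.
- viewer.camera_params(name): a dict with "fov_y" (degrees; the focal length in pixels is half the picture's height over the tangent of half this angle, whatever the lens; pixels are square), "cx", "cy" (the principal point, pixels), "xyz" and "attitude" of the camera in the world; the wrist camera has in their place "hand_eye" (4x4, takes a point from camera to tool coordinates, whose origin is the TCP and whose axes are the flange's). Camera axes: x right, y up, looking along -z (the intrinsics and any distortion apply to the point x, -y, -z); pixel columns grow to the right and rows downward; lengths in m; the calibration is good to about 2 mm. A picture is of the moment at which its call begins: read the wrist's pose just before it. camera_params takes no time and is no camera call.
- sign_off(): hands the job in; it is judged then, once.
Trained networks look in the newest picture that a camera, given by its name, has taken for a name from the list of things; names that differ only in an ending like _2 or _b are one class to them, and where a whole thing is asked for, a point or a joint stands for the part that bears it (a point fixed in the world has none). Each returns a list of dicts, best first, with "confidence" (0 to 1); they miss things now and then, are a little off and sometimes report something else, mostly with a low value. They report only what shows in the picture. A call takes as long as a camera call.
- viewer.look_for(camera, name): "extent" ([left, top, width, height] as shares, 0 to 1, of the picture: columns of its width, rows of its height, round what is visible of it).
- viewer.outline_of(camera, name): "mask" (480x640 bool, what is visible of it) and "extent" ([left, top, width, height] as shares, 0 to 1, of the picture: columns of its width, rows of its height, round what is visible of it).
- viewer.pinpoint(camera, name): "xy" ([column, row] as shares, 0 to 1, of the picture: columns of its width, rows of its height: a listed point, or the origin of a listed thing).
The state is a dict: "time": time; "qpos": joint angles; "dq": joint speeds; "joint_efforts": joint torques, N m; "eef_pos": TCP position; "tcp_rot": TCP orientation; "contact_force": force on the tool from outside, world axes, zero at the start; "wrist_torque": the same for the moment, N m; "opening": opening from 0.0 (shut) to 1.0 (fully open); "finger_force": force on a finger pad.
Only numpy, scipy, OpenCV 4.12 (cv2) and the standard library are available. Lean on these libraries where they do the work, as an engineer would, in place of code of your own. Each camera call takes 0.05 s, during which the arm holds its last target. There are 200 camera calls.

## Working session

There is one attempt and no reset: what is moved stays moved. The work goes in short steps, Python scripts to look and compute and a shell command to move; the robot and the scene stay as the last step left them, time stands still between calls to the robot, and variables do not carry over. Pictures are saved under pics/ and viewed, at most 14 in all, crops included, and the job is handed in when it is done.

```bash
mkdir -p pics
cat > h.py <<'E'
import numpy as np, cv2
from scipy.spatial.transform import Rotation as R
from plant import get_state, viewer, sign_off, ctrl
def cam(n):
    p=viewer.camera_params(n)
    f=240/np.tan(np.radians(p["fov_y"])/2)
    if 'hand_eye' in p:
        s=get_state(); T=np.eye(4); T[:3,:3]=R.from_quat(s['tcp_rot']).as_matrix(); T[:3,3]=s['eef_pos']
        M=T@np.array(p['hand_eye'])
    else:
        M=np.eye(4); a=np.array(p['attitude'],float)
        M[:3,:3]=R.from_quat(a).as_matrix() if a.size==4 else a.reshape(3,3); M[:3,3]=p['xyz']
    return f,p['cx'],p['cy'],M,p
def w2p(c,X):
    f,cx,cy,M,_=c; q=(np.atleast_2d(X)-M[:3,3])@M[:3,:3]
    return np.c_[cx+f*q[:,0]/-q[:,2], cy-f*q[:,1]/-q[:,2]]
def p2w(c,uv,z):
    f,cx,cy,M,_=c; uv=np.atleast_2d(uv)
    d=np.c_[(uv[:,0]-cx)/f,-(uv[:,1]-cy)/f,-np.ones(len(uv))]@M[:3,:3].T
    t=(z-M[2,3])/d[:,2]; return M[:3,3]+d*t[:,None]
E
python3 - <<'E'
from h import *
np.set_printoptions(precision=3,suppress=True)
for n in('side','top','wrist'):
    print(n,viewer.camera_params(n))
for n in('side','top'):
    cv2.imwrite(f'pics/{n}0.png',viewer.read_camera(n))
c=cam('top')
H=dict(mark1=0,mark2=0,mark3=0,seat=.032,clip_hinge=.044,clip_bar=.064,wheel_axis=.024,card=0,tin1=0,tin2=0,tin3=0,display=0)
for n,z in H.items():
    for r in viewer.pinpoint('top',n)[:4]:
        uv=np.array(r['xy'])*[640,480]; print(n,round(r['confidence'],2),uv,p2w(c,uv,z)[0])
print(get_state())
E
```

```text
side {'fov_y': 47.684836475664426, 'cx': 316.67680894985784, 'cy': 240.49708026528577, 'xyz': array([0.342, 1.109, 0.711]), 'attitude': array([-0.047,  0.497,  0.864, -0.066])}
top {'fov_y': 42.594067242553066, 'cx': 316.536254588139, 'cy': 231.50783001193915, 'xyz': array([ 0.441, -0.023,  1.456]), 'attitude': array([-0.023,  0.011,  0.708, -0.706])}
wrist {'fov_y': 61.16279671355818, 'cx': 320.5708181244741, 'cy': 237.17060758452246, 'hand_eye': array([[ 0.   ,  0.963,  0.268,  0.069],
       [ 1.   , -0.   ,  0.001,  0.   ],
       [ 0.001,  0.268, -0.963, -0.142],
       [ 0.   ,  0.   ,  0.   ,  1.   ]])}
mark1 0.92 [264.128 228.   ] [0.52  0.127 0.   ]
mark1 0.67 [311.68  226.608] [0.523 0.014 0.   ]
mark1 0.55 [349.824 223.2  ] [ 0.53  -0.076  0.   ]
mark2 0.92 [264.128 228.   ] [0.52  0.127 0.   ]
mark2 0.67 [311.68  226.608] [0.523 0.014 0.   ]
mark2 0.55 [349.824 223.2  ] [ 0.53  -0.076  0.   ]
mark3 0.92 [264.128 228.   ] [0.52  0.127 0.   ]
mark3 0.67 [311.68  226.608] [0.523 0.014 0.   ]
mark3 0.55 [349.824 223.2  ] [ 0.53  -0.076  0.   ]
seat 0.86 [421.824 218.496] [ 0.
[... 553 characters left out ...]
 0.97 [212.416 257.424] [0.45 0.25 0.  ]
tin2 0.97 [148.096 253.2  ] [0.461 0.403 0.   ]
tin3 0.97 [212.416 257.424] [0.45 0.25 0.  ]
tin3 0.97 [148.096 253.2  ] [0.461 0.403 0.   ]
display 0.84 [328.832 224.016] [ 0.529 -0.026  0.   ]
{'time': 0.7, 'qpos': array([-1.385,  0.286,  1.577,  0.   ,  1.279, -0.15 ]), 'dq': array([ 0.   ,  0.   , -0.001, -0.   , -0.002, -0.   ]), 'joint_efforts': array([  0.   , -40.582, -29.287,  -0.   ,   0.   ,  -0.   ]), 'eef_pos': array([ 0.222, -0.637,  0.231]), 'tcp_rot': array([0.986, 0.167, 0.   , 0.   ]), 'contact_force': array([ 0.129, -0.124,  0.365]), 'wrist_torque': array([-0.051, -0.029,  0.045]), 'finger_force': 0.0, 'opening': 0.9960924535537737}
```

View pics/top0.png

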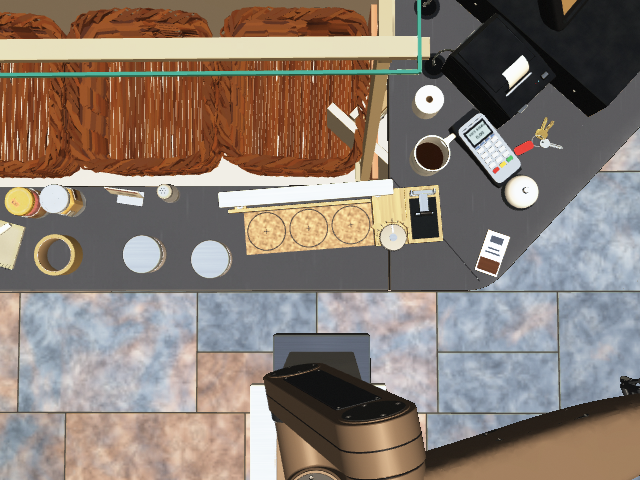

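View pics/side0.png

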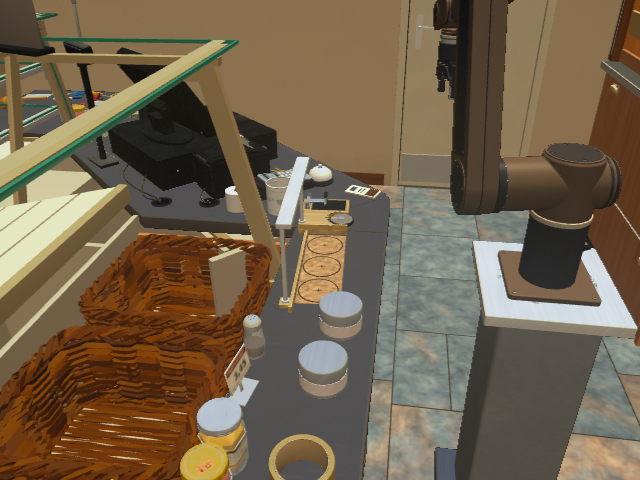

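```bash
cat >> h.py <<'E'
def go(t,yaw=None):
    "shift in tool axes to the world target (after spinning to yaw, deg)"
    s=get_state(); m=R.from_quat(s['tcp_rot']).as_matrix(); now=np.degrees(np.arctan2(m[1,0],m[0,0]))
    if yaw is None: yaw=now
    a=np.radians(yaw); X=np.array([[np.cos(a),np.sin(a),0],[np.sin(a),-np.cos(a),0],[0,0,-1]])
    print('t',round(s['time'],2),'at',s['eef_pos'].round(4),'yaw',now.round(2),'spin',(now-yaw).round(2),'shift',(X@(np.array(t)-s['eef_pos'])).round(4),'F',s['contact_force'].round(1),'open',round(s['opening'],3))
def pin(n,name,z,k=3):
    c=cam(n); out=[]
    for r in viewer.pinpoint(n,name)[:k]:
        uv=np.array(r['xy'])*[640,480]; out.append(p2w(c,uv,z)[0]); print(name,round(r['confidence'],2),uv.round(),out[-1].round(4))
    return out
E
python3 -m handwheel '[[[0.085,0.0,0,0,5.4],[0.085,0,0,0,5.4],[0.085,0,0,0,5.4],[0.085,0.0264,-0.0318,-0.002,0],[0.085,0.0264,-0.0318,-0.002,0],[0.085,0.0264,-0.0318,-0.002,0],[0.085,0.0264,-0.0318,-0.002,0],[0.085,0.0264,-0.0318,-0.002,0],[0.085,0.0264,-0.0318,-0.002,0],[0.085,0.0264,-0.0318,-0.002,0],[0.085,0.0264,-0.0318,-0.002,0],[0.085,0.0264,-0.0318,-0.002,0]]]' 30
python3 -m handwheel '[[[0.085,0.0264,-0.0318,-0.002,0],[0.085,0.0264,-0.0318,-0.002,0],[0.085,0.0264,-0.0318,-0.002,0],[0.085,0,0,0,0],[0.085,0,0,0,0]]]'
python3 - <<'E'
from h import *
go([.52,-.24,.25],2.9)
cv2.imwrite('pics/w1.png',viewer.read_camera('wrist'))
for n,z in dict(seat=.032,clip_hinge=.044,clip_bar=.064,wheel_axis=.024,card=0,mark1=0).items(): pin('wrist',n,z)
E
```

```text
time: 1.7
eef_pos: [0.4454, -0.3371, 0.2498]
tcp_rot: [1.0, 0.026, 0.0, 0.0]
contact_force: [0.3, -0.3, 0.1]
opening: 0.998
finger_force: 0.0
time: 2.12
eef_pos: [0.5196, -0.2376, 0.2557]
tcp_rot: [1.0, 0.029, 0.0, 0.0]
contact_force: [-0.9, -0.4, -0.6]
opening: 0.998
finger_force: 0.0
t 2.12 at [ 0.5196 -0.2376  0.2557] yaw 3.29 spin 0.39 shift [0.0003 0.0024 0.0057] F [-0.9 -0.4 -0.6] open 0.998
seat 0.77 [330. 180.] [ 0.5392 -0.2459  0.032 ]
seat 0.54 [115. 173.] [ 0.5353 -0.0532  0.032 ]
clip_bar 0.64 [330. 178.] [ 0.5446 -0.2468  0.064 ]
wheel_axis 0.68 [252. 220.] [ 0.4966 -0.177   0.024 ]
card 0.93 [484. 262.] [ 0.4574 -0.4121  0.    ]
mark1 0.98 [159. 179.] [ 0.5266 -0.0817  0.    ]
mark1 0.77 [ 55. 183.] [0.5181 0.0206 0.    ]
```

View pics/w1.png

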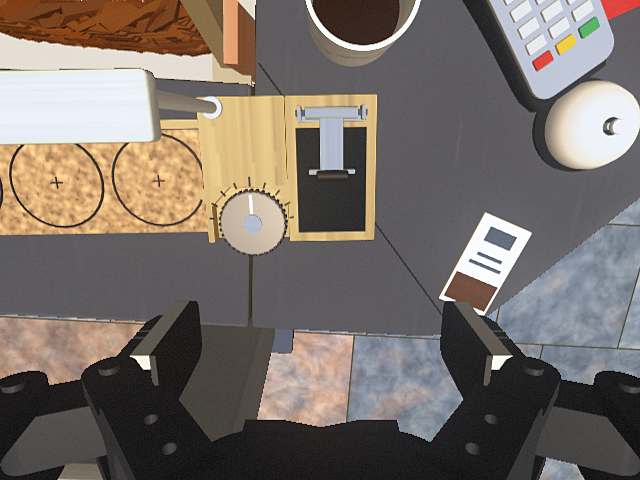

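Run:
```python
from h import *
c=cam('wrist')
for n,uv,z in [('m1',(159,181),0),('m2',(57,182),0),('fr',(375,240),.032),('br',(377,95),.032),('bar',(334,174.5),.064),('pinL',(298,113),.044),('pinR',(366,113),.044),('padL',(300,126),.032),('padR',(366,126),.032),('padFL',(298,232),.032),('padFR',(366,232),.032),('whl',(253,222),.03),('c1',(485,212),.006),('c2',(531,233),.006),('c3',(487,317),.006),('c4',(440,298),.006)]:
    print(n,p2w(c,uv,z)[0].round(4))
print(get_state()['qpos'])
o=viewer.outline_of('wrist','card')[0]
h=cv2.findContours(o['mask'].astype('uint8'),0,2)[0]; h=max(h,key=len)[:,0]
q=cv2.minAreaRect((p2w(c,h,.006)[:,:2]*1000).astype('float32')); print(q)
```

```text
m1 [ 0.5249 -0.0816  0.    ]
m2 [0.5188 0.0183 0.    ]
fr [ 0.4848 -0.293   0.032 ]
br [ 0.6128 -0.2836  0.032 ]
bar [ 0.5475 -0.2498  0.064 ]
pinL [ 0.5945 -0.2176  0.044 ]
pinR [ 0.5974 -0.2742  0.044 ]
padL [ 0.5841 -0.2191  0.032 ]
padR [ 0.587  -0.2763  0.032 ]
padFL [ 0.4888 -0.2208  0.032 ]
padFR [ 0.4921 -0.284   0.032 ]
whl [ 0.4958 -0.1785  0.03  ]
c1 [ 0.5116 -0.4025  0.006 ]
c2 [ 0.4927 -0.4517  0.006 ]
c3 [ 0.3991 -0.4227  0.006 ]
c4 [ 0.4182 -0.3702  0.006 ]
[-6.12532720e-01  4.00563594e-02  1.81147312e+00 -5.26898069e-05
  1.29028862e+00  9.07466178e-01]
((456.5728454589844, -409.1268310546875), (55.25102233886719, 99.6875991821289), 69.5419692993164)
```

```bash
python3 -m handwheel '[[[0.06,0.0087,0.0045,0.030,0],[0.06,0.0087,0.0045,0.030,0],[0.06,0.0087,0.0045,0.030,0],[0.06,0,0,0.03,0],[0.06,0,0,0.03,0],[0.06,0,0,0.03,0],[0.055,0,0,0.015,0],[0.055,0,0,0.0,0],[0.055,0,0,0.0,0]]]' 25
python3 - <<'E'
from h import *
go([.5465,-.2495,.049])
cv2.imwrite('pics/w2.png',viewer.read_camera('wrist'))
E
```

```text
time: 3.27
eef_pos: [0.5446, -0.2517, 0.0595]
tcp_rot: [1.0, 0.026, -0.001, -0.001]
contact_force: [-0.1, 0.5, -0.4]
opening: 0.645
finger_force: 0.0
t 3.27 at [ 0.5446 -0.2517  0.0595] yaw 2.99 spin 0.0 shift [ 0.002  -0.0021  0.0105] F [-0.1  0.5 -0.4] open 0.645
```

View pics/w2.png

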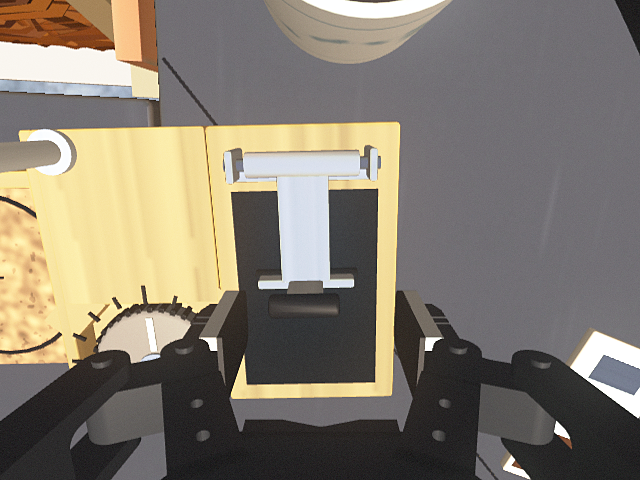

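Run:
```python
from h import *
c=cam('wrist')
for n,uv,z in [('bar',(304,304),.066),('pinL',(232,163),.044),('pinR',(374,162),.044),('fr',(394,396),.032),('br',(399,122),.032),('bl',(205,126),.032),('whl',(152,357),.03)]:
    print(n,p2w(c,uv,z)[0].round(4))
print(w2p(c,get_state()['eef_pos']))
```

```text
bar [ 0.5504 -0.246   0.066 ]
pinL [ 0.5982 -0.2151  0.044 ]
pinR [ 0.6015 -0.2701  0.044 ]
fr [ 0.4878 -0.2915  0.032 ]
br [ 0.617  -0.2805  0.032 ]
bl [ 0.6113 -0.2017  0.032 ]
whl [ 0.502 -0.173  0.03 ]
[[320.64845559 310.68219808]]
```

```bash
python3 -m handwheel '[[[0.055,0.0065,-0.0054,0.0,-0.5],[0.055,0,0,0.01,0],[0.05,0,0,0.0,0],[0.02,0,0,0,0],[0.015,0,0,0,0],[0.015,0,0,0,0],[0.015,0,0,0,0],[0.015,0,0,0,0]]]' 25
python3 - <<'E'
from h import *
go([.551,-.246,.049]); print(get_state()['finger_force'])
E
```

```text
time: 3.98
eef_pos: [0.5516, -0.2452, 0.0507]
tcp_rot: [1.0, 0.031, -0.0, -0.001]
contact_force: [-1.0, 3.7, 2.9]
opening: 0.293
finger_force: 24.7
t 3.98 at [ 0.5516 -0.2452  0.0507] yaw 3.53 spin 0.0 shift [-0.0006  0.0008  0.0017] F [-1.   3.7  2.9] open 0.293
24.68342274427414
```

```bash
python3 -m handwheel '[[[0.015,0.0036,0,-0.0072,0],[0.015,0.0045,0,-0.0067,0],[0.015,0.0056,0,-0.0059,0],[0.015,0.0064,0,-0.0049,0],[0.015,0.0069,0,-0.004,0],[0.015,0.0076,0,-0.0029,0],[0.015,0.0079,0,-0.0017,0],[0.015,0.008,0,-0.0005,0],[0.015,0.002,0,0,0],[0.015,0,0,0,0],[0.015,0,0,0,0]]]' 25
python3 - <<'E'
from h import *
go([.6045,-.2424,.085])
cv2.imwrite('pics/w3.png',viewer.read_camera('wrist'))
E
```

```text
time: 4.9
eef_pos: [0.6057, -0.2412, 0.085]
tcp_rot: [1.0, 0.031, 0.001, -0.001]
contact_force: [0.0, 5.4, -1.4]
opening: 0.293
finger_force: 25.2
t 4.9 at [ 0.6057 -0.2412  0.085 ] yaw 3.54 spin 0.0 shift [-0.0013  0.0011  0.    ] F [ 0.   5.4 -1.4] open 0.293
```

View pics/w3.png

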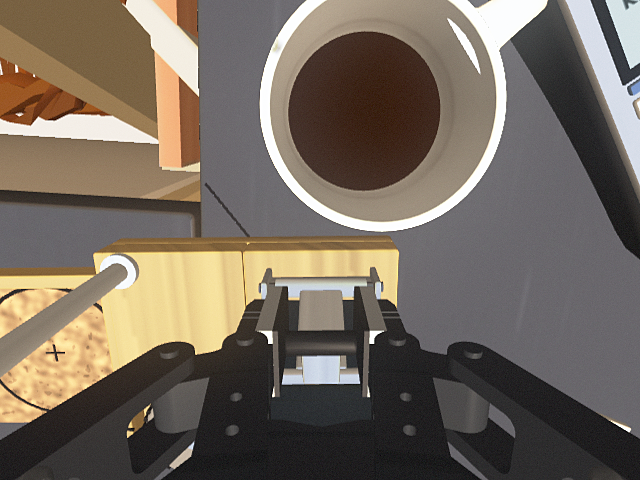

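```bash
python3 -m handwheel '[[[0.045,0,0,0,0],[0.045,0,0,0,0],[0.045,0,0,0,0],[0.05,0,0,-0.035,5.75],[0.07,0,0,-0.035,5.75],[0.07,0,0,-0.02,5.75],[0.07,0,0,0,5.75]]]' 30
python3 -m handwheel '[[[0.07,-0.0188,0.0347,0,0],[0.07,-0.0188,0.0347,0,0],[0.07,-0.0188,0.0347,0,0],[0.07,-0.0188,0.0347,0,0],[0.07,-0.0188,0.0347,0,0],[0.07,-0.0188,0.0347,0,0],[0.07,0,0,0.015,0],[0.07,0,0,0,0],[0.07,0,0,0,0]]]'
python3 - <<'E'
from h import *
go([.43,-.4,.16],-19.5)
im=viewer.read_camera('wrist'); cv2.imwrite('pics/w4.png',im)
c=cam('wrist')
o=viewer.outline_of('wrist','card')[0]; print(o['confidence'])
h=max(cv2.findContours(o['mask'].astype('uint8'),0,2)[0],key=len)[:,0]
print(cv2.minAreaRect((p2w(c,h,.006)[:,:2]*1000).astype('float32')))
E
```

```text
time: 5.53
eef_pos: [0.6079, -0.2453, 0.1828]
tcp_rot: [0.985, -0.172, 0.007, 0.003]
contact_force: [0.4, 0.1, 0.6]
opening: 0.814
finger_force: 0.0
time: 6.28
eef_pos: [0.4279, -0.4016, 0.1591]
tcp_rot: [0.986, -0.17, -0.0, -0.0]
contact_force: [0.3, 0.7, -0.1]
opening: 0.821
finger_force: 0.0
t 6.28 at [ 0.4279 -0.4016  0.1591] yaw -19.53 spin -0.03 shift [ 0.0015 -0.0022 -0.0009] F [ 0.3  0.7 -0.1] open 0.821
0.64
((521.0910034179688, -245.68304443359375), (108.0042953491211, 202.59881591796875), 58.58988952636719)
```

View pics/w4.png

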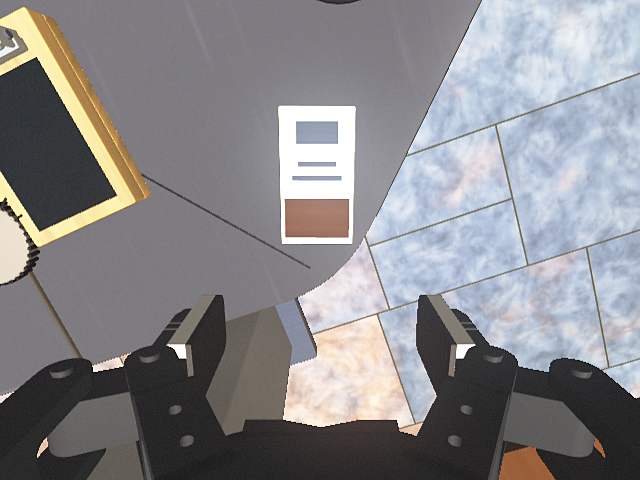

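Run:
```python
from h import *
c=cam('wrist')
P=p2w(c,[(279,106),(355,107),(352,244),(282,242)],.006); print(P.round(4))
m=P.mean(0); d=(P[0]+P[1]-P[2]-P[3])/2; yaw=np.degrees(np.arctan2(d[1],d[0])); u=d/np.linalg.norm(d)
print(m,np.linalg.norm(d),np.linalg.norm(P[1]-P[0]),yaw)
g=m-u*.024; g[2]=.03; print(g); go(g,yaw)
```

```text
[[ 0.5152 -0.4004  0.006 ]
 [ 0.4971 -0.45    0.006 ]
 [ 0.4034 -0.417   0.006 ]
 [ 0.4225 -0.3673  0.006 ]]
[ 0.45955492 -0.40869378  0.006     ] 0.09887258659503795 0.05283149771548736 -19.523315539725168
[ 0.43693479 -0.40067321  0.03      ]
t 6.38 at [ 0.4291 -0.4012  0.1599] yaw -19.4 spin 0.12 shift [ 0.0072 -0.0031  0.1299] F [ 1.3 -0.2  0.2] open 0.819
```

```bash
python3 -m handwheel '[[[0.066,0.0072,-0.0031,0.035,0],[0.066,0,0,0.035,0],[0.066,0,0,0.035,0],[0.066,0,0,0.03,0],[0.066,0,0,0.008,0],[0.066,0,0,0,0],[0.066,0,0,0,0]]]'
python3 -m handwheel '[[[0.066,0,0,0.005,0],[0.066,0,0,0.0,0]]]'
python3 -m handwheel '[[[0.066,0,0,0.003,0],[0.066,0,0,0.0,0]]]'
python3 -m handwheel '[[[0.066,0,0,0.002,0],[0.066,0,0,0.0,0]]]'
```

```text
time: 6.97
eef_pos: [0.4373, -0.401, 0.0174]
tcp_rot: [0.986, -0.168, 0.001, 0.001]
contact_force: [-0.2, -0.1, 0.6]
opening: 0.774
finger_force: 0.0
time: 7.13
eef_pos: [0.4373, -0.4019, 0.0132]
tcp_rot: [0.986, -0.169, 0.001, 0.001]
contact_force: [0.1, 0.8, -0.3]
opening: 0.771
finger_force: 0.0
time: 7.3
eef_pos: [0.4364, -0.4012, 0.0089]
tcp_rot: [0.986, -0.169, 0.001, 0.001]
contact_force: [-0.3, 0.3, -0.6]
opening: 0.77
finger_force: 0.0
time: 7.47
eef_pos: [0.436, -0.4007, 0.0061]
tcp_rot: [0.986, -0.169, 0.0, -0.0]
contact_force: [-1.2, 0.1, -0.5]
opening: 0.772
finger_force: 0.0
```

```bash
python3 -m handwheel '[[[0.061,0,0,0.004,0],[0.061,0,0,0.0,0]]]'
python3 -m handwheel '[[[0.061,0,0,0.003,0],[0.061,0,0,0.0,0]]]'
python3 -m handwheel '[[[0.061,0,0,0.002,0],[0.061,0,0,0.0,0]]]'
python3 -m handwheel '[[[0.061,0,0,0.002,0],[0.061,0,0,0.0,0]]]'
```

```text
time: 7.63
eef_pos: [0.4357, -0.4004, 0.0014]
tcp_rot: [0.986, -0.169, -0.0, -0.0]
contact_force: [-0.3, 0.3, -0.6]
opening: 0.713
finger_force: 0.0
time: 7.8
eef_pos: [0.4358, -0.4004, -0.0016]
tcp_rot: [0.986, -0.169, -0.0, -0.0]
contact_force: [-0.2, 0.2, -0.2]
opening: 0.715
finger_force: 0.0
time: 7.97
eef_pos: [0.4359, -0.4005, -0.0033]
tcp_rot: [0.986, -0.169, -0.0, -0.0]
contact_force: [-0.4, 0.6, -0.3]
opening: 0.716
finger_force: 0.0
time: 8.13
eef_pos: [0.436, -0.4007, -0.0052]
tcp_rot: [0.986, -0.169, -0.0, -0.0]
contact_force: [-0.2, -0.4, -0.8]
opening: 0.716
finger_force: 0.0
```

```bash
python3 -m handwheel '[[[0.05,0,0,0,0],[0.045,0,0,0.0,0],[0.045,0,0,0,0],[0.045,0,0,0,0],[0.045,0,0,0,0]]]' 40
```

```text
time: 8.55
eef_pos: [0.4369, -0.4018, -0.0033]
tcp_rot: [0.986, -0.169, 0.001, 0.001]
contact_force: [-0.7, 0.4, 5.5]
opening: 0.615
finger_force: 44.9
```

```bash
python3 -m handwheel '[[[0.045,0,0,-0.02,0],[0.045,0,0,-0.03,0],[0.045,0,0,-0.025,-5.75],[0.045,0,0,0,-5.75],[0.045,0,0,0,-5.75],[0.045,0,0,0,-5.75],[0.045,0.0075,-0.0373,0,0],[0.045,0.0075,-0.0373,0,0],[0.045,0.0075,-0.0373,0,0],[0.045,0.0075,-0.0373,0,0],[0.045,0,0,0,0],[0.045,0,0,0,0]]]' 40
python3 - <<'E'
from h import *
print(get_state()['finger_force'])
go([.5182,-.2474,.033],3.5)
im=viewer.read_camera('wrist'); cv2.imwrite('pics/w5.png',im)
E
```

```text
time: 9.55
eef_pos: [0.4567, -0.2479, 0.0698]
tcp_rot: [0.999, 0.033, -0.0, -0.0]
contact_force: [-0.7, 0.9, -0.6]
opening: 0.616
finger_force: 42.3
42.325401306152344
t 9.55 at [ 0.4567 -0.2479  0.0698] yaw 3.74 spin 0.24 shift [0.0615 0.0033 0.0368] F [-0.7  0.9 -0.6] open 0.616
```

View pics/w5.png

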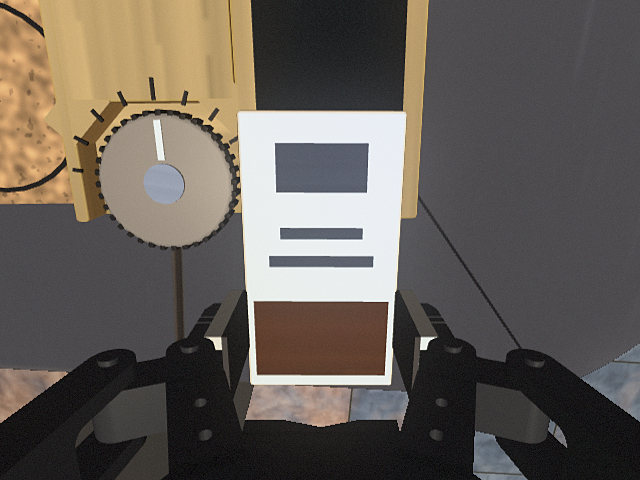

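Run:
```python
from h import *
c=cam('wrist')
print(p2w(c,[(416,217),(429,0),(252,20),(408,20),(255,95),(404,95),(164,184)],.032).round(4))
zc=.0698+.0033+.006
P=p2w(c,[(239,111),(406,112),(391,384),(250,384)],zc);print(P.round(4)); print(P.mean(0))
```

```text
[[ 0.4878 -0.2909  0.032 ]
 [ 0.5757 -0.2849  0.032 ]
 [ 0.5641 -0.2149  0.032 ]
 [ 0.5681 -0.2774  0.032 ]
 [ 0.5357 -0.2167  0.032 ]
 [ 0.5396 -0.2792  0.032 ]
 [ 0.4956 -0.177   0.032 ]]
[[ 0.528  -0.2192  0.0791]
 [ 0.531  -0.2715  0.0791]
 [ 0.4327 -0.2776  0.0791]
 [ 0.4292 -0.2243  0.0791]]
[ 0.48023036 -0.24816192  0.0791    ]
```

```bash
python3 -m handwheel '[[[0.045,0.015,0.001,0.006,0],[0.045,0.015,0.001,0.01,0],[0.045,0.015,0.001,0.01,0],[0.045,0.01,0,0.006,0],[0.045,0,0,0.003,0],[0.045,0,0,0.0,0]]]'
python3 -m handwheel '[[[0.045,0,0,0.003,0],[0.045,0,0,0,0],[0.045,0,0,0,0]]]'
python3 -m handwheel '[[[0.045,0,0,0.002,0],[0.045,0,0,0,0],[0.045,0,0,0,0]]]'
```

```text
time: 10.1
eef_pos: [0.5114, -0.2504, 0.0342]
tcp_rot: [1.0, 0.03, -0.001, -0.0]
contact_force: [-1.1, 0.4, -1.2]
opening: 0.618
finger_force: 42.3
time: 10.35
eef_pos: [0.5114, -0.2499, 0.0323]
tcp_rot: [1.0, 0.03, -0.0, 0.0]
contact_force: [-0.6, 0.4, -1.2]
opening: 0.614
finger_force: 42.3
time: 10.6
eef_pos: [0.5117, -0.2496, 0.0303]
tcp_rot: [1.0, 0.031, 0.0, 0.0]
contact_force: [0.7, -0.1, -0.5]
opening: 0.613
finger_force: 42.3
```

```bash
python3 -m handwheel '[[[0.045,0,0,0.0015,0],[0.045,0.002,-0.0008,0,0],[0.045,0.002,-0.0007,0,0],[0.045,0,0,0,0]]]'
python3 -m handwheel '[[[0.045,0.002,0,0,0],[0.045,0,0,0,0]]]'
python3 -m handwheel '[[[0.045,0.002,0,0,0],[0.045,0,0,0,0]]]'
```

```text
time: 10.93
eef_pos: [0.5163, -0.2477, 0.0287]
tcp_rot: [1.0, 0.031, 0.0, 0.0]
contact_force: [0.5, -0.2, 0.3]
opening: 0.615
finger_force: 42.6
time: 11.1
eef_pos: [0.5181, -0.2476, 0.0287]
tcp_rot: [1.0, 0.031, 0.0, 0.0]
contact_force: [-0.9, 0.1, 1.0]
opening: 0.616
finger_force: 43.0
time: 11.27
eef_pos: [0.5182, -0.2476, 0.0287]
tcp_rot: [0.999, 0.032, -0.003, -0.0]
contact_force: [-6.0, -0.1, 4.7]
opening: 0.614
finger_force: 45.3
```

```bash
python3 -m handwheel '[[[0.062,-0.001,0,0,0],[0.062,0,0,0,0],[0.062,0,0,0,0],[0.062,0,0,-0.03,0],[0.055,0,0,-0.04,0],[0.055,0,0,-0.04,0],[0.055,0.03,0,-0.015,0],[0.055,0.03,0,0,0],[0.055,0.0275,0,0,0],[0.055,0,0,0,0],[0.055,0,0,0,0]]]'
python3 - <<'E'
from h import *
go([.6057,-.2412,.085],3.5)
im=viewer.read_camera('wrist'); cv2.imwrite('pics/w6.png',im)
E
```

```text
time: 12.18
eef_pos: [0.6069, -0.2418, 0.1532]
tcp_rot: [1.0, 0.032, -0.0, -0.0]
contact_force: [0.2, 0.4, -0.5]
opening: 0.645
finger_force: 0.0
t 12.18 at [ 0.6069 -0.2418  0.1532] yaw 3.62 spin 0.12 shift [-0.0012 -0.0007  0.0682] F [ 0.2  0.4 -0.5] open 0.645
```

View pics/w6.png

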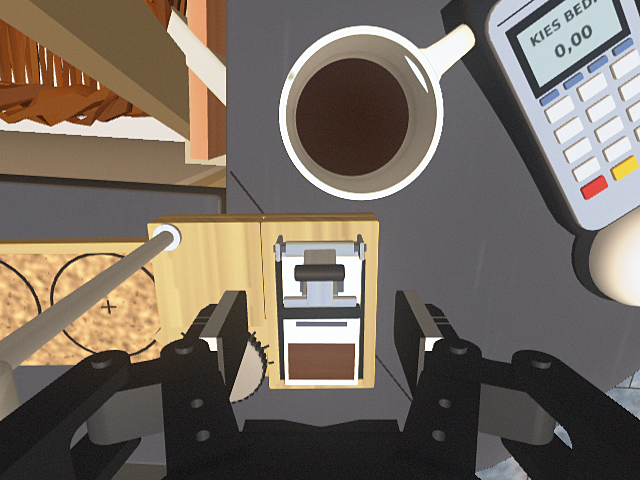

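```bash
python3 -m handwheel '[[[0.055,-0.001,-0.0007,0.035,0],[0.055,0,0,0.033,0],[0.05,0,0,0,0],[0.015,0,0,0,0],[0.015,0,0,0,0],[0.015,0,0,0,0],[0.015,0,0,0,0],[0.015,0,0,0,0]]]' 25
python3 -m handwheel '[[[0.015,-0.002,0,0,0],[0.015,-0.008,0,0.0005,0],[0.015,-0.0079,0,0.0017,0],[0.015,-0.0076,0,0.0029,0],[0.015,-0.0069,0,0.004,0],[0.015,-0.0064,0,0.0049,0],[0.015,-0.0056,0,0.0059,0],[0.015,-0.0045,0,0.0067,0],[0.015,-0.0006,0,0.001,0],[0.015,0,0,0,0]]]' 25
```

```text
time: 12.9
eef_pos: [0.605, -0.2412, 0.0871]
tcp_rot: [1.0, 0.031, -0.0, -0.0]
contact_force: [-3.3, 3.6, 1.8]
opening: 0.295
finger_force: 25.3
time: 13.73
eef_pos: [0.5549, -0.2449, 0.0586]
tcp_rot: [1.0, 0.031, -0.001, 0.0]
contact_force: [-6.1, 2.5, 4.0]
opening: 0.294
finger_force: 24.7
```

```bash
python3 -m handwheel '[[[0.045,0,0,0,0],[0.045,0,0,0,0],[0.045,0,0,0,0],[0.045,0,0,-0.04,0],[0.03,0,0,-0.04,0],[0.01,-0.03,-0.01,-0.03,0],[0.0,-0.04,-0.01,0,0],[0.0,-0.02,-0.01,0,0],[0,0,0,0,0],[0,0,0,0,0]]]'
python3 - <<'E'
from h import *
go([.6057,-.2412,.085],3.5)
im=viewer.read_camera('wrist'); cv2.imwrite('pics/w7.png',im)
E
```

```text
time: 14.57
eef_pos: [0.4653, -0.2209, 0.1675]
tcp_rot: [1.0, 0.031, 0.001, 0.001]
contact_force: [1.2, 0.3, 0.6]
opening: -0.002
finger_force: 0.0
t 14.57 at [ 0.4653 -0.2209  0.1675] yaw 3.51 spin 0.01 shift [0.1389 0.0289 0.0825] F [1.2 0.3 0.6] open -0.002
```

View pics/w7.png

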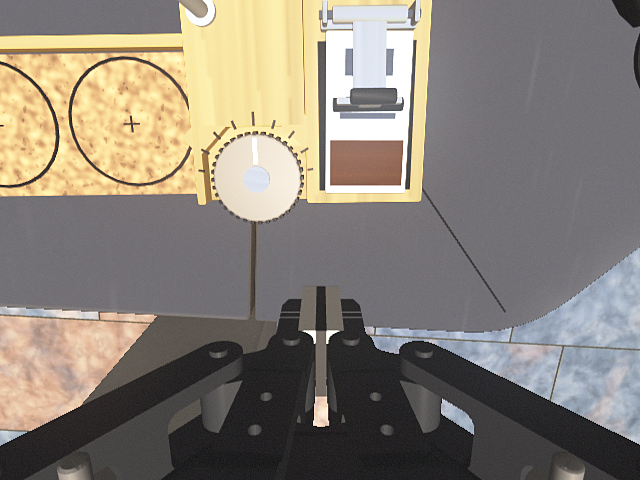

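Run:
```python
from h import *
c=cam('wrist')
w=p2w(c,[(257,178),(257,222),(213,178),(301,178)],.030); print(w.round(4))
x=np.array([.998,.061,0]); y=np.array([-.061,.998,0])
a=(w[2]+w[3])/2
t=a-x*.050+y*.012; t[2]=.013; print(t); go(t,3.5)
print(w2p(c,get_state()['eef_pos']))
```

```text
[[ 0.4967 -0.1756  0.03  ]
 [ 0.4657 -0.1763  0.03  ]
 [ 0.4949 -0.1454  0.03  ]
 [ 0.4986 -0.2058  0.03  ]]
[ 0.44610083 -0.1667065   0.013     ]
t 14.62 at [ 0.466  -0.2212  0.1675] yaw 3.53 spin 0.03 shift [-0.0166 -0.0556  0.1545] F [-0.2 -0.5  0.5] open 0.004
[[320.63025221 310.68399601]]
```

```bash
python3 -m handwheel '[[[0,-0.011,-0.028,0,0],[0,-0.011,-0.0276,0.01,0],[0,0,0,0.037,0],[0,0,0,0.037,0],[0,0,0,0.037,0],[0,0,0,0.033,0],[0,0,0,0,0],[0,0,0,0,0]]]'
python3 -m handwheel '[[[0,0.003,0,0,0],[0,0.003,0,0,0],[0,0,0,0,0]]]'
python3 -m handwheel '[[[0,0.003,0,0,0],[0,0,0,0,0]]]'
```

```text
time: 15.28
eef_pos: [0.4396, -0.1661, 0.0112]
tcp_rot: [1.0, 0.031, -0.002, -0.001]
contact_force: [0.4, -0.0, 0.5]
opening: -0.001
finger_force: 0.0
time: 15.53
eef_pos: [0.4488, -0.1677, 0.0156]
tcp_rot: [1.0, 0.031, 0.003, 0.002]
contact_force: [0.5, 0.4, 0.6]
opening: 0.001
finger_force: 0.0
time: 15.7
eef_pos: [0.4503, -0.1666, 0.0143]
tcp_rot: [1.0, 0.031, 0.001, 0.001]
contact_force: [-0.2, 0.7, 0.0]
opening: -0.0
finger_force: 0.0
```

```bash
python3 -m handwheel '[[[0,0.003,0,0,0],[0,0,0,0,0]]]'
python3 -m handwheel '[[[0,0.002,0,0,0],[0,0,0,0,0]]]'
python3 -m handwheel '[[[0,0.002,0,0,0],[0,0,0,0,0]]]'
```

```text
time: 15.87
eef_pos: [0.4515, -0.1656, 0.0131]
tcp_rot: [1.0, 0.031, -0.001, -0.0]
contact_force: [-3.0, -0.4, 3.9]
opening: 0.005
finger_force: 1.7
time: 16.03
eef_pos: [0.4518, -0.1649, 0.0126]
tcp_rot: [1.0, 0.031, -0.003, -0.001]
contact_force: [-8.7, 2.2, 9.0]
opening: 0.0
finger_force: 4.5
time: 16.2
eef_pos: [0.4522, -0.1641, 0.0124]
tcp_rot: [0.999, 0.032, -0.006, -0.002]
contact_force: [-13.0, 1.7, 12.8]
opening: -0.005
finger_force: 6.9
```

```bash
python3 -m handwheel '[[[0,-0.0025,0,0,0],[0,0,0.004,0,0],[0,0,0.004,0,0],[0,0,0.004,0,0],[0,0,0,0,0]]]'
python3 -m handwheel '[[[0,0,0.004,0,0],[0,0,0.004,0,0],[0,0,0.003,0,0],[0,0,0,0,0]]]'
python3 - <<'E'
from h import *
go([.45,-.18,.013])
im=viewer.read_camera('wrist'); cv2.imwrite('pics/w8.png',im)
E
```

```text
time: 16.62
eef_pos: [0.4516, -0.1775, 0.0121]
tcp_rot: [1.0, 0.031, -0.003, -0.001]
contact_force: [-7.0, -1.0, 6.1]
opening: -0.001
finger_force: 4.1
time: 16.95
eef_pos: [0.4529, -0.1888, 0.012]
tcp_rot: [1.0, 0.031, -0.002, -0.0]
contact_force: [-7.0, -1.0, 2.6]
opening: 0.002
finger_force: 2.9
t 16.95 at [ 0.4529 -0.1888  0.012 ] yaw 3.58 spin 0.0 shift [-0.0024 -0.0089 -0.001 ] F [-7.  -1.   2.6] open 0.002
```

View pics/w8.png

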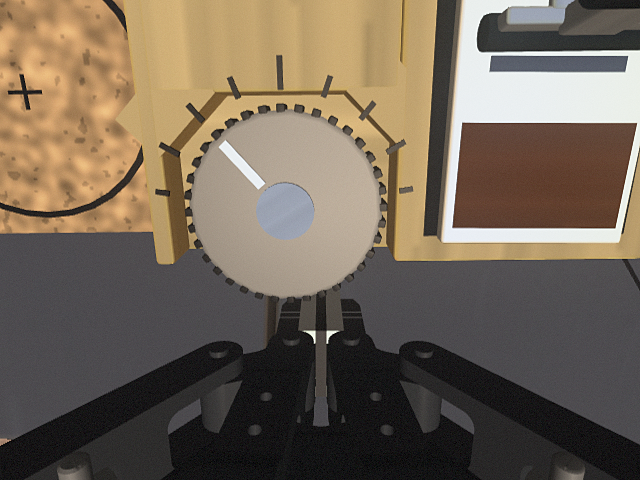

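```bash
python3 -m handwheel '[[[0,-0.006,0,0,0],[0,-0.004,0,-0.01,0],[0,0,0,-0.04,0],[0,0,0,-0.04,0],[0,0,0,-0.04,0],[0,0,0,-0.04,0],[0,0,0,0,0]]]'
python3 - <<'E'
from h import *
go([.45,.25,.2])
im=viewer.read_camera('top')
pin('top','tin1',0); pin('top','mark1',0,4)
c=cam('top')
for o in viewer.outline_of('top','tin1')[:3]:
    m=o['mask']; h=max(cv2.findContours(m.astype('uint8'),0,2)[0],key=len)
    (u,v),r=cv2.minEnclosingCircle(h); print(o['confidence'],u,v,r,p2w(c,(u,v),.05)[0])
# display marks from wrist estimates
print(get_state()['qpos'].round(2))
E
```

```text
time: 17.58
eef_pos: [0.4495, -0.1922, 0.1926]
tcp_rot: [0.999, 0.031, 0.008, 0.005]
contact_force: [1.2, -0.4, -0.1]
opening: -0.003
finger_force: 0.0
t 17.58 at [ 0.4495 -0.1922  0.1926] yaw 3.55 spin 0.0 shift [ 0.0279 -0.4413 -0.0074] F [ 1.2 -0.4 -0.1] open -0.003
tin1 0.91 [215. 257.] [0.452  0.2447 0.    ]
tin1 0.63 [426. 219.] [ 0.5388 -0.2557  0.    ]
tin1 0.59 [148. 259.] [0.4477 0.4044 0.    ]
mark1 0.94 [263. 231.] [0.5126 0.13   0.    ]
mark1 0.66 [311. 227.] [0.5215 0.0164 0.    ]
mark1 0.58 [348. 226.] [ 0.5245 -0.0722  0.    ]
0.92 144.31394958496094 254.0 21.89267349243164 [0.45829113 0.39722711 0.05      ]
0.76 211.34616088867188 259.5 20.40900421142578 [0.44528778 0.24289503 0.05      ]
[-0.61 -0.1   2.08  0.    1.16  0.9 ]
```

```bash
python3 -m handwheel '[[[0.03,0,0,0,-7.14],[0.05,0,0,0,-7.14],[0.05,0,0,0,-7.14],[0.05,0,0,0,-7.14],[0.05,0,0,0,-7.14],[0.05,0,0,0,-7.14],[0.05,0,0,0,-7.14],[0.05,0,0,0,-7.14],[0.05,0,0,0,-7.14],[0.05,0,0,0,-7.14],[0.05,0,0,0,-7.14],[0.05,0,0,0,-7.14]]]'
python3 -m handwheel '[[[0.05,0,0,0,-7.14],[0.05,0,0,0,-7.14],[0.05,0.038,0.0078,0,0],[0.05,0.038,0.0078,0,0],[0.05,0.038,0.0078,0,0],[0.05,0.038,0.0078,0,0],[0.05,0.038,0.0078,0,0],[0.05,0.038,0.0078,0,0],[0.05,0.038,0.0078,0,0],[0.05,0.038,0.0078,0,0],[0.05,0.038,0.0078,0,0],[0.05,0.038,0.0078,0,0]]]'
python3 -m handwheel '[[[0.05,0.038,0.0078,0,0],[0.05,0.038,0.0078,0,0],[0.05,0.038,0.0078,0,0],[0.05,0,0,0,0],[0.05,0,0,0,0]]]'
python3 - <<'E'
from h import *
go([.433,.314,.02],103.5)
im=viewer.read_camera('wrist'); cv2.imwrite('pics/w9.png',im)
c=cam('wrist')
pin('wrist','tin1',0); pin('wrist','mark1',0)
for o in viewer.outline_of('wrist','tin1')[:3]: print(o['confidence'],o['extent'])
E
```

```text
time: 18.78
eef_pos: [0.4436, -0.1883, 0.1797]
tcp_rot: [0.71, 0.704, -0.0, -0.003]
contact_force: [-0.3, 0.1, -0.6]
opening: 0.579
finger_force: 0.0
time: 19.78
eef_pos: [0.4301, 0.2002, 0.1801]
tcp_rot: [0.619, 0.785, -0.002, -0.001]
contact_force: [-0.1, 0.0, 0.8]
opening: 0.587
finger_force: 0.0
time: 20.2
eef_pos: [0.4263, 0.3158, 0.1798]
tcp_rot: [0.618, 0.786, -0.002, -0.001]
contact_force: [0.4, 0.3, 0.1]
opening: 0.583
finger_force: 0.0
t 20.2 at [0.4263 0.3158 0.1798] yaw 103.72 spin 0.22 shift [-0.0033  0.0061  0.1598] F [0.4 0.3 0.1] open 0.583
tin1 0.78 [387. 114.] [0.4582 0.3991 0.    ]
tin1 0.72 [322. 295.] [0.4456 0.2437 0.    ]
mark1 0.64 [359. 427.] [0.5116 0.1188 0.    ]
0.85 [0.4084, 0.5165, 0.1925, 0.2798]
0.75 [0.5142, 0.0748, 0.2262, 0.3094]
```

View pics/w9.png

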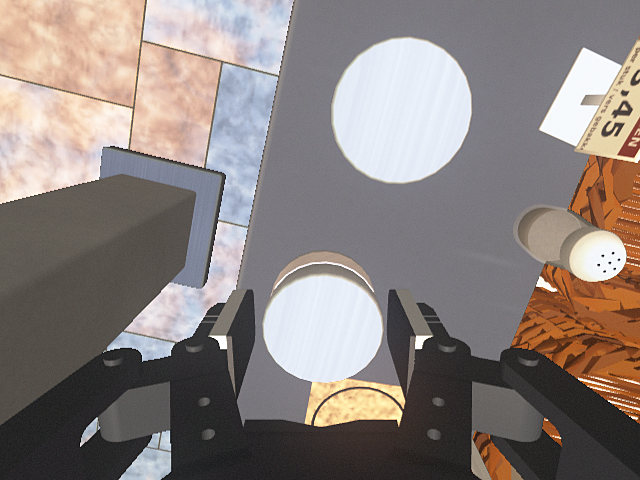

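Run:
```python
from h import *
c=cam('wrist')
T=p2w(c,[(323,328),(402,110)],.061);print(T.round(4))
A=T[0]; M=np.array([.527,-.078,0]); d=(M-A)[:2]; L=np.linalg.norm(d); d/=L; print(L,np.degrees(np.arctan2(d[1],d[0]))+180)
t=np.r_[A[:2]-d*.065,.02]; print(t); go(t,np.degrees(np.arctan2(d[1],d[0]))+180)
```

```text
[[0.4471 0.243  0.061 ]
 [0.4597 0.3994 0.061 ]]
0.33083880088256634 103.97535939667588
[0.43140311 0.30612184 0.02      ]
t 20.4 at [0.4278 0.3134 0.1815] yaw 103.4 spin -0.57 shift [-0.008   0.0017  0.1615] F [ 0.1 -0.3  0.5] open 0.585
```

```bash
python3 -m handwheel '[[[0.05,-0.008,0.0017,0.03,-0.6],[0.05,0,0,0.04,0],[0.05,0,0,0.04,0],[0.05,0,0,0.04,0],[0.05,0,0,0.0115,0],[0.05,0,0,0,0],[0.05,-0.008,0,0,0],[0.05,-0.008,0,0,0],[0.05,-0.01,0,0,0],[0.05,-0.012,0,0,0],[0.05,-0.012,0,0,0],[0.05,-0.012,0,0,0]]]'
python3 -m handwheel '[[[0.05,-0.014,0,0,0],[0.05,-0.014,0,0,0],[0.05,-0.014,0,0,0],[0.05,-0.014,0,0,0],[0.05,-0.014,0,0,0],[0.05,-0.014,0,0,0],[0.05,-0.014,0,0,0],[0.05,-0.014,0,0,0],[0.05,-0.014,0,0,0],[0.05,-0.01,0,0,0],[0.05,-0.005,0,0,0],[0.05,0,0,0,0]]]'
python3 - <<'E'
from h import *
go([.527+.047*.2416,-.078+.047*.97,.02])
im=viewer.read_camera('wrist'); cv2.imwrite('pics/w10.png',im)
E
```

```text
time: 21.4
eef_pos: [0.4486, 0.2468, 0.0232]
tcp_rot: [0.615, 0.788, 0.002, 0.001]
contact_force: [-1.1, 3.5, 3.9]
opening: 0.587
finger_force: 2.4
time: 22.4
eef_pos: [0.4814, 0.109, 0.0213]
tcp_rot: [0.615, 0.788, -0.0, 0.0]
contact_force: [0.2, 0.2, -0.1]
opening: 0.585
finger_force: 0.0
t 22.4 at [0.4814 0.109  0.0213] yaw 104.03 spin 0.0 shift [-0.151   0.021   0.0013] F [ 0.2  0.2 -0.1] open 0.585
```

View pics/w10.png

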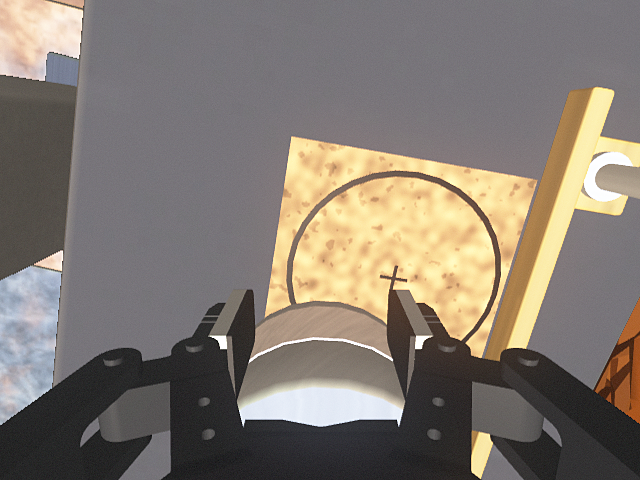

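Run:
```python
from h import *
c=cam('wrist')
print(p2w(c,[(394,277),(595,90),(507,364)],[0,.016,.016]).round(4))
go([.5156,-.0324,.02])
```

```text
[[0.5111 0.122  0.    ]
 [0.5535 0.2093 0.016 ]
 [0.563  0.1018 0.016 ]]
t 22.45 at [0.4809 0.1096 0.021 ] yaw 104.06 spin 0.0 shift [-0.1461 -0.0008  0.001 ] F [-0.7  0.3  0.6] open 0.586
```

```bash
python3 -m handwheel '[[[0.05,-0.01,-0.0007,0,0],[0.05,-0.013,-0.0008,0,0],[0.05,-0.013,-0.0008,0,0],[0.05,-0.013,-0.0008,0,0],[0.05,-0.013,-0.0008,0,0],[0.05,-0.013,-0.0008,0,0],[0.05,-0.013,-0.0008,0,0],[0.05,-0.01,-0.0008,0,0],[0.05,-0.006,-0.0008,0,0],[0.05,0,0,0,0]]]'
python3 -m handwheel '[[[0.05,-0.01,-0.0008,0,0],[0.05,-0.01,-0.0008,0,0],[0.05,-0.008,-0.0008,0,0],[0.05,-0.006,0,0,0],[0.05,0,0,0,0]]]'
python3 - <<'E'
from h import *
go([.507,-.032,.02])
im=viewer.read_camera('wrist'); cv2.imwrite('pics/w11.png',im)
pin('top','tin1',0); pin('side','tin1',0)
E
```

```text
time: 23.28
eef_pos: [0.4995, 0.0069, 0.0209]
tcp_rot: [0.615, 0.788, -0.0, 0.0]
contact_force: [0.3, -0.9, -0.6]
opening: 0.583
finger_force: 0.0
time: 23.7
eef_pos: [0.506, -0.027, 0.0213]
tcp_rot: [0.615, 0.788, -0.0, 0.0]
contact_force: [0.4, 0.6, -1.0]
opening: 0.578
finger_force: 0.0
t 23.7 at [ 0.506  -0.027   0.0213] yaw 104.04 spin 0.0 shift [-0.0051 -0.0002  0.0013] F [ 0.4  0.6 -1. ] open 0.578
tin1 0.91 [215. 257.] [0.452  0.2447 0.    ]
tin1 0.63 [426. 219.] [ 0.5388 -0.2557  0.    ]
tin1 0.59 [148. 259.] [0.4477 0.4044 0.    ]
tin1 0.73 [342. 327.] [0.4406 0.2404 0.    ]
tin1 0.57 [322. 267.] [0.5171 0.0238 0.    ]
```

View pics/w11.png

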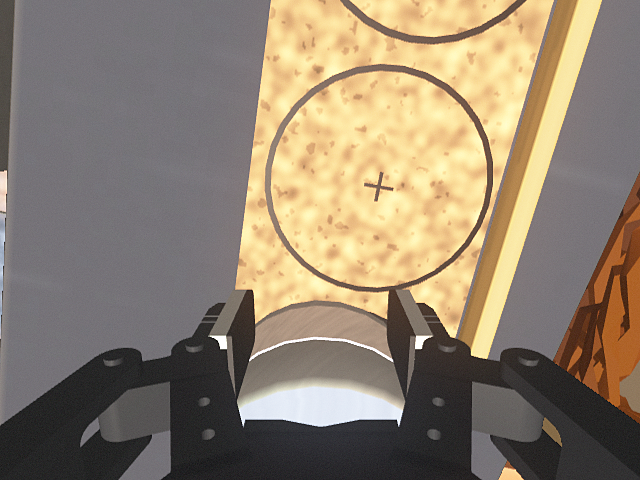

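Run:
```python
from h import *
c=cam('wrist')
m2=p2w(c,[(378,186)],0)[0];print(m2, m2+.1*np.array([.065,-.998,0]))
```

```text
[0.51836974 0.02244119 0.        ] [ 0.52486974 -0.07735881  0.        ]
```

```bash
python3 -m handwheel '[[[0.05,-0.003,0,0,0],[0.05,0,0,0,0],[0.05,0.015,0,0,0],[0.05,0.03,0,0,0],[0.05,0.03,-0.01,0,0],[0.05,0.03,-0.02,0,0],[0.05,0.03,0,-0.02,0],[0.05,0.03,0,-0.025,5.2],[0.05,0.03,0,-0.03,0],[0.05,0.03,0,-0.035,0],[0.05,0.03,0,-0.035,0],[0.05,0,0,0,0]]]'
python3 - <<'E'
from h import *
go([.449,.468,.19],98.8)
E
```

```text
time: 24.85
eef_pos: [0.4274, 0.2115, 0.1667]
tcp_rot: [0.648, 0.761, 0.006, 0.004]
contact_force: [0.8, 0.1, 1.1]
opening: 0.585
finger_force: 0.0
t 24.85 at [0.4274 0.2115 0.1667] yaw 99.17 spin 0.37 shift [ 0.2502  0.0606 -0.0233] F [0.8 0.1 1.1] open 0.585
```

Seven rows onward, then look down at tin B.

```bash
python3 -m handwheel '[[[0.05,0.036,0.0087,-0.003,0],[0.05,0.036,0.0087,-0.003,0],[0.05,0.036,0.0087,-0.003,0],[0.05,0.036,0.0087,-0.003,0],[0.05,0.036,0.0087,-0.003,0],[0.05,0.036,0.0087,-0.003,0],[0.05,0.036,0.0087,-0.003,0],[0.05,0,0,0,0],[0.05,0,0,0,0]]]'
python3 - <<'E'
from h import *
c=cam('wrist')
im=viewer.read_camera('wrist'); cv2.imwrite('pics/w12.png',im)
M=np.array([.518,.022])
for o in viewer.outline_of('wrist','tin1')[:2]: print(o['confidence'],np.array(o['extent'])*[640,480,640,480])
g=cv2.medianBlur(cv2.cvtColor(im,cv2.COLOR_BGR2GRAY),5)
hc=cv2.HoughCircles(g,cv2.HOUGH_GRADIENT,1.5,60,param1=120,param2=40,minRadius=45,maxRadius=85)
if hc is not None:
    for u,v,r in hc[0][:4]:
        A=p2w(c,(u,v),.061)[0][:2]; d=M-A; d/=np.linalg.norm(d); yaw=np.degrees(np.arctan2(-d[1],-d[0]))
        print(u,v,r,A,yaw); go(np.r_[A-d*.065,.02],yaw)
viewer.read_camera('top'); pin('top','tin1',0)
E
```

```text
time: 25.6
eef_pos: [0.4449, 0.4665, 0.1791]
tcp_rot: [0.649, 0.761, -0.0, 0.0]
contact_force: [0.0, -0.6, -0.4]
opening: 0.586
finger_force: 0.0
0.98 [260.416 243.984 125.184 134.4  ]
321.75 315.75 60.9 [0.45636455 0.4055361 ] 99.1295538765331
t 25.7 at [0.4449 0.4644 0.179 ] yaw 98.91 spin -0.22 shift [0.005 0.002 0.159] F [ 0.3 -0.2 -0.5] open 0.586
372.75 15.75 75.45 [0.45533895 0.59799508] 96.20864693431899
t 25.7 at [0.4449 0.4644 0.179 ] yaw 98.91 spin 2.7 shift [0.1966 0.0248 0.159 ] F [ 0.3 -0.2 -0.5] open 0.586
623.25 77.25 77.1 [0.61012374 0.58905127] 80.7722886165024
t 25.7 at [0.4449 0.4644 0.179 ] yaw 98.91 spin 18.14 shift [0.2145 0.1431 0.159 ] F [ 0.3 -0.2 -0.5] open 0.586
599.25 314.25 64.35 [0.64890557 0.43736736] 72.50743546071458
t 25.7 at [0.4449 0.4644 0.179 ] yaw 98.91 spin 26.4 shift [0.1005 0.2027 0.159 ] F [ 0.3 -0.2 -0.5] open 0.586
tin1 0.93 [348. 228.] [ 0.5198 -0.0726  0.    ]
tin1 0.58 [146. 255.] [0.4573 0.4069 0.    ]
```

```bash
python3 -m handwheel '[[[0.05,0.005,0.002,0.039,0],[0.05,0,0,0.04,0],[0.05,0,0,0.04,0],[0.05,0,0,0.038,0],[0.05,0,0,0,0],[0.05,-0.008,0,0,0],[0.05,-0.008,0,0,0],[0.05,-0.01,0,0,0],[0.05,-0.012,0,0,0],[0.05,-0.014,0,0,0],[0.05,-0.014,0,0,0],[0.05,-0.014,0,0,0]]]'
python3 -m handwheel '[[[0.05,-0.014,0,0,0],[0.05,-0.014,0,0,0],[0.05,-0.014,0,0,0],[0.05,-0.014,0,0,0],[0.05,-0.014,0,0,0],[0.05,-0.014,0,0,0],[0.05,-0.014,0,0,0],[0.05,-0.014,0,0,0],[0.05,-0.014,0,0,0],[0.05,-0.014,0,0,0],[0.05,-0.014,0,0,0],[0.05,-0.014,0,0,0]]]'
python3 -m handwheel '[[[0.05,-0.014,0,0,0],[0.05,-0.014,0,0,0],[0.05,-0.014,0,0,0],[0.05,-0.014,0,0,0],[0.05,-0.01,0,0,0],[0.05,-0.006,0,0,0],[0.05,0,0,0,0]]]'
python3 - <<'E'
from h import *
M=np.array([.515,.023]); d=M-[.456,.4055]; d/=np.linalg.norm(d)
go(np.r_[M-d*.047,.02])
viewer.read_camera('top'); pin('top','tin1',0)
E
```

```text
time: 26.8
eef_pos: [0.4605, 0.3913, 0.0254]
tcp_rot: [0.65, 0.76, 0.003, 0.001]
contact_force: [-0.5, 4.9, 4.0]
opening: 0.584
finger_force: 2.7
time: 27.8
eef_pos: [0.4844, 0.224, 0.0227]
tcp_rot: [0.65, 0.76, -0.0, -0.0]
contact_force: [-0.7, 3.6, 4.2]
opening: 0.589
finger_force: 2.8
time: 28.38
eef_pos: [0.4951, 0.1525, 0.0221]
tcp_rot: [0.65, 0.76, -0.001, -0.0]
contact_force: [-0.7, -0.2, -0.4]
opening: 0.584
finger_force: 0.0
t 28.38 at [0.4951 0.1525 0.0221] yaw 98.85 spin 0.0 shift [-0.084  -0.0002  0.0021] F [-0.7 -0.2 -0.4] open 0.584
tin1 0.95 [272. 234.] [0.5052 0.1089 0.    ]
tin1 0.92 [346. 226.] [ 0.5243 -0.068   0.    ]
tin1 0.47 [422. 193.] [ 0.6003 -0.2469  0.    ]
```

```bash
python3 -m handwheel '[[[0.05,-0.012,0,0,0],[0.05,-0.014,0,0,0],[0.05,-0.014,0,0,0],[0.05,-0.014,0,0,0],[0.05,-0.012,0,0,0],[0.05,-0.008,0,0,0],[0.05,-0.005,0,0,0],[0.05,-0.002,0,0,0],[0.05,0,0,0,0]]]'
python3 -m handwheel '[[[0.05,0.015,0,0,0],[0.05,0.025,0,0,0],[0.05,0.03,-0.01,0,0],[0.05,0.03,-0.02,0,0],[0.05,0.03,-0.02,0,0],[0.05,0.0,0,-0.035,0],[0.05,0.0,0,-0.035,0],[0.05,0.0,0,-0.035,0],[0.05,0,0,-0.04,0],[0.05,0,0,0,0]]]'
python3 - <<'E'
from h import *
im=viewer.read_camera('top'); pin('top','tin1',0); pin('top','mark1',0)
c=cam('top')
for o in viewer.outline_of('top','tin1')[:3]:
    h=max(cv2.findContours(o['mask'].astype('uint8'),0,2)[0],key=len)
    (u,v),r=cv2.minEnclosingCircle(h); print(o['confidence'],u,v,r,p2w(c,(u,v),.05)[0])
cv2.imwrite('pics/top2.png',cv2.resize(im[150:310,100:500],None,fx=2,fy=2))
go([.45,.1,.35])
E
```

```text
time: 29.23
eef_pos: [0.5084, 0.0739, 0.0229]
tcp_rot: [0.65, 0.76, -0.0, 0.0]
contact_force: [0.1, 0.5, 0.4]
opening: 0.582
finger_force: 0.0
time: 30.07
eef_pos: [0.4439, 0.1967, 0.1774]
tcp_rot: [0.649, 0.76, 0.007, 0.005]
contact_force: [1.5, 0.0, 1.5]
opening: 0.586
finger_force: 0.0
tin1 0.96 [348. 227.] [ 0.5224 -0.0724  0.    ]
tin1 0.68 [303. 232.] [0.5105 0.0344 0.    ]
mark1 0.89 [265. 231.] [0.5119 0.1258 0.    ]
mark1 0.71 [313. 228.] [0.5182 0.0102 0.    ]
0.9 349.8952941894531 226.69468688964844 19.935476303100586 [ 0.51936163 -0.07431639  0.05      ]
0.84 305.26922607421875 226.73077392578125 20.263532638549805 [0.51963906 0.02771811 0.05      ]
0.27 330.5 216.0 113.84758758544922 [ 0.54403067 -0.03009157  0.05      ]
t 30.27 at [0.4381 0.195  0.1669] yaw 98.93 spin 0.0 shift [-0.0957 -0.003  -0.1831] F [-0.3 -0.5  0. ] open 0.587
```

View pics/top2.png

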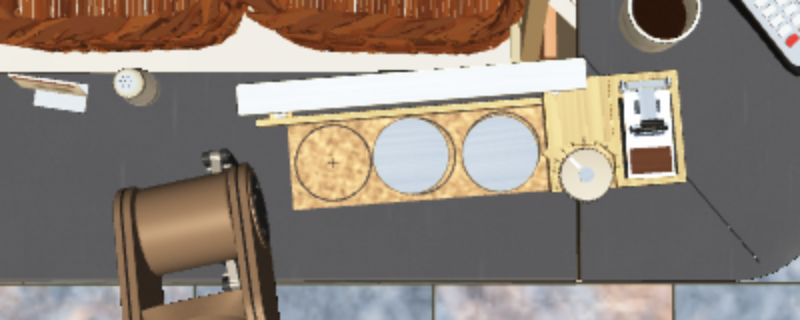

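```bash
python3 -m handwheel '[[[0.05,-0.039,-0.006,-0.003,0],[0.05,-0.039,-0.006,-0.003,0],[0.05,-0.039,-0.006,-0.003,0],[0.05,-0.039,-0.006,-0.003,0],[0.05,-0.039,-0.006,-0.003,0],[0.05,-0.039,-0.006,-0.003,0],[0.05,-0.039,-0.006,-0.003,0],[0.05,-0.039,-0.006,-0.003,0],[0.05,-0.039,-0.006,-0.003,0],[0.05,-0.03,-0.006,-0.003,0],[0.05,0,0,0,0],[0.05,0,0,0,0]]]'
python3 - <<'E'
from h import *
c=cam('wrist'); im=viewer.read_camera('wrist'); cv2.imwrite('pics/w13.png',im)
viewer.read_camera('top'); pin('top','tin1',0)
go([.44,-.2,.2])
g=cv2.cvtColor(im,cv2.COLOR_BGR2GRAY).astype('float32')
best=None
W=pin('wrist','wheel_axis',.024,1)[0]
# refine the centre as the middle of the symmetric disc: search centre with strongest dark knurl ring minus inside
th=np.radians(np.arange(0,360,2)); 
def ring(o,r,z=.03): 
    p=w2p(c,np.c_[o[0]+r*np.cos(th),o[1]+r*np.sin(th),np.full(len(th),z)]).astype('float32')
    return cv2.remap(g,p[:,:1],p[:,1:],1)[:,0]
C=max(((ring((W[0]+a,W[1]+b),.028).mean()-ring((W[0]+a,W[1]+b),.0315).mean()-ring((W[0]+a,W[1]+b),.028).std(),W[0]+a,W[1]+b) for a in np.arange(-.01,.011,.001) for b in np.arange(-.01,.011,.001)))
o=C[1:]; print(C)
s=(ring(o,.014)+ring(o,.017)+ring(o,.02))/3; k=np.argsort(-s)[:8]; print('index at deg',np.sort(np.degrees(th[k])),s[k].round(),np.median(s), '-> dimmer clicks', 4+(np.median(np.degrees(th[k]))-3.5)/20)
for r in (.036,.038,.040): 
    q=ring(o,r,.032); print(r,np.degrees(th[(q<np.minimum(np.roll(q,3),np.roll(q,-3))-25)]))
E
```

```text
time: 31.27
eef_pos: [0.4375, -0.1915, 0.1958]
tcp_rot: [0.651, 0.759, -0.0, -0.002]
contact_force: [-0.4, 0.5, -0.5]
opening: 0.586
finger_force: 0.0
tin1 0.91 [304. 229.] [0.5159 0.0318 0.    ]
tin1 0.8 [349. 229.] [ 0.5176 -0.0735  0.    ]
tin1 0.64 [334. 222.] [ 0.5339 -0.0379  0.    ]
t 31.42 at [ 0.4379 -0.1892  0.1963] yaw 98.96 spin 0.0 shift [-0.011   0.0004 -0.0037] F [ 0.2 -0.  -0.9] open 0.589
wheel_axis 0.69 [395. 204.] [ 0.4947 -0.1721  0.024 ]
(np.float32(94.65299), np.float64(0.49472268274326797), np.float64(-0.17511207415243038))
index at deg [ 38.  40.  42.  44.  46.  48. 166. 168.] [255. 255. 255. 255. 250. 244. 239. 238.] 230.72916 -> dimmer clicks 6.075
0.036 [  4.   6.  44.  64.  84. 160. 162. 164. 284. 286. 304. 306. 326. 346.]
0.038 [  4.   6.  44.  64.  82.  84. 162. 164. 284. 286. 306. 308. 326.]
0.04 [  4.   6.  24.  34.  44.  64.  66.  68.  84. 162. 164. 304. 306. 324.
 326. 344. 346.]
```

```bash
python3 -c "
from h import *
print(sign_off())"
```

```text
the job is handed in; nothing more can be done
None
```

I handed the job in: the price plate is at the stop with the clip lowered on it, the dimmer reads the seventh stroke, and both tins stand on marks 1 and 2, each within about 10 mm by the last camera fix. No verdict came back.

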